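# Release a flow cell: loosen the knurled handwheel two turns, swing the strap, slide it out

### The job

Release the clear flow cell from its clamping holder with the fingertips, picking nothing up: roll a fingertip round the black knurled handwheel's rim to loosen it two full turns counter-clockwise (no more than that, or the wheel runs off its thread), so that the strap rises out of its notch. Then push the steel strap by its upright pin counter-clockwise off the cell as far as its stop, and last push the cell along its channel until it meets the end stop. Do not shift the cell while the strap is still over it, and leave the other things on the desk where they are.

Things in the scene. Friction and masses are not known exactly. Their poses are not given: they have to be found in the camera images.
- cell_holder: Flow-cell holder: grey plate 208 x 236 mm, top 14 mm above the desk, fixed. Origin on the desk; axes x (away from the robot at yaw 0), y left, z up. In its frame a vertical stud at x=+40, y=0 mm, top 99 mm high, carries handwheel and strap; a notch block stands at x=-89 to -77, y=-23 to +23 mm, top 49 mm high (the clamped strap lies 4 mm deep in its notch); the cell's channel is at x=-50 mm.
- end_stop (a point): Foot of the end stop's stopping face, mid-channel, on the channel's black floor (16 mm above the desk), at the holder's x=-50, y=+106 mm. The stop is 15 mm high over the floor. The channel runs from here along the holder's -y to its open end: side rails 8 mm wide, 27 mm apart inside, tops 8 mm over the floor, from y=+53 to y=-77 mm.
- wheel_center (a point): Centre of the black knurled handwheel on its vertical axis, halfway up its rim, 70 mm above the desk while clamped. 82 mm over the knurl (36 upright ribs 2 mm deep), rim from 10 mm below to 10 mm above this point; white index line on top, red line on the strap. Right-hand thread, 3 mm a turn: wheel and strap rise together. About 2 N along the rim turns it; it stays as left. Too wide to grasp.
- handwheel (a joint): Angle of the handwheel, rad; grows counter-clockwise seen from above (loosening). It stands between -0.4 and 0 at the start (clamped); two full turns are 12.57 rad more. The strap clears its notch after 1.4 turns.
- strap_pin (a point): Axis of the upright push pin at the strap's free end, 132 mm from the stud axis, 75 mm above the desk while clamped. Pin 12 mm thick, from 20 mm below this point (top of the strap) up to a black ball, 18 mm across, whose top is 24 mm above it. The strap is a steel bar 22 mm wide, 10 mm thick, from the stud to 8 mm beyond the pin; two turns of the wheel raise it 6 mm.
- strap (a joint): Swing of the strap about the stud, rad: 0 = over the cell, pointing along the holder's -x; grows counter-clockwise seen from above; 1.6 = against its stop, pointing along the holder's -y. About 0.5 N at the pin moves it and it stays as left; while clamped the notch holds it.
- flow_cell: Clear acrylic flow cell, a bar 24 x 85 x 22 mm (x, y, z; 25 mm high over its small ports), about 0.09 kg, loose in the channel, its length along the channel. Origin at the centre of its underside. At the start its centre lies 0 to 20 mm to the -y side of the strap; against the end stop it is at the holder's y=+63.5 mm.
- timer: White lab timer 62 x 66 x 20 mm, lying; bystander.
- tape_roll: Roll of tape 58 mm across, 20 mm high, lying; bystander.
- brass_weight_0: Brass balance weight 26 mm across, 30 mm high, standing on the front left corner of the holder plate; bystander.
- marker: Blue and white marker 120 x 14 mm, lying; bystander.
- syringe: Plastic syringe 84 mm long, 19 mm high, lying; bystander.
- reagent_1: Reagent bottle with black cap, 48 mm across, 93 mm high; bystander.
Mind the look-alikes: they are no part of the job. Leave any purple look-alike of the flow_cell alone.

How it is judged (in metres and radians):
On the way, in this order (a step that is already met when the one before it is completed fails the run):
1. the handwheel is loosened two turns with the strap still over the cell (value of joint handwheel between 10.9 and 13.9 rad and value of joint strap below 0.1 rad), for 0.2 s.
2. the strap is swung off the cell to its stop (value of joint handwheel between 10.9 and 13.9 rad and value of joint strap above 1.45 rad), for 0.2 s.
3. the cell is pushed along its channel to the end stop (y of flow_cell in the frame of cell_holder above 0.059 m), for 0.2 s.
At the end, for the whole second after the job is handed in: The handwheel stands two turns looser than clamped (joint between 10.9 and 13.9 rad), the strap is swung to within 0.15 rad of its stop, and the cell lies flat and at rest in its channel with its end within 4.5 mm of the end stop (all of step 2 and y of flow_cell in the frame of cell_holder above 0.059 m and x of flow_cell in the frame of cell_holder between -0.054 and -0.046 m and z of flow_cell in the frame of cell_holder below 0.019 m and linear speed of flow_cell below 0.02 m/s); the robot touches nothing.
It fails at once if the cell is shifted more than 8 mm while the strap is over it (value of joint strap below 0.9 rad and distance of flow_cell from where it was at the start of the episode above 0.008 m).
It fails at once if the cell is lifted out of its channel (z of flow_cell in the frame of cell_holder above 0.026 m).
It fails at once if the handwheel is unscrewed more than about two and a half turns (value of joint handwheel above 16 rad).
It fails at once if one of the other things is moved more than 30 mm (distance of any of timer, tape_roll, brass_weight_0, marker, syringe, reagent_1 from where it was at the start of the episode above 0.03 m).
It also fails if it takes over 67 s, if anything falls off the work surface, if the arm or the gripper's body presses on something with over 40 N, if the wrist force passes 120 N, or if a joint passes its speed limit or range.

### The arm

A 6-joint arm with a two-finger parallel gripper is mounted at the origin on a cart in front of the work surface, level with it; the furniture and walls round the work are solid. World frame = base frame: x ahead of the robot, y to its left, z up, the work surface at z = 0. Lengths are in m, angles in degrees, forces in N, time in s.
With the tool pointing down it reaches from about 0.375 to 0.9 m from the base axis. Payload 3.1 kg.
Tool frame: the origin (TCP) lies between the finger pads; the fingertips stand 19 mm ahead of it and the grasp point (between the pads) is the TCP (arm.tcp_to_tips is the distance from the TCP to the fingertips, in m); z points along the fingers, y is the line along which they close (so a half turn about z gives the same grasp; the last joint's range is limited). The gripper opens to 85 mm and grips with 20 to 120 N. Pads are 22 mm wide; open, the fingers measure 114 mm over their backs; the gripper's body (76 mm by 85 mm) begins 54 mm behind the grasp point. The pads swing forward as they close: fully open they stand 13 mm farther back than shut.
Start: joints at [54.975, 30.224, 82.088, -0, 67.689, -10.227], TCP at [0.262, 0.567, 0.25] pointing down, gripper open.
Joint ranges: [-176.69, 176.69], [-43.24, 126.21], [12.49, 139.97], [-82, 262], [0, 151.66], [-163.58, 163.58]. Speed limits (degrees/s): [159.86, 159.86, 180, 180, 180, 180].

### API

Orientations are given as [roll, pitch, yaw] about the fixed x, y, z axes, in that order (R = Rz(yaw) Ry(pitch) Rx(roll)).
In Python, from station import arm gives the robot as it stands.
- The arm moves only by the tool jog_arm, never from a script. Its arguments are lists of equal length, an entry for each row: "grip": the closure, from -1 (fully open) to 1 (shut); "translation": the shift along the world's x, y, z in m, a list of three; "delta_rot": the turn, a rotation vector about the world's x, y, z in rad, a list of three. In form: {"grip": [grip, ...], "translation": [[tx, ty, tz], ...], "delta_rot": [[wx, wy, wz], ...]}. A call has 1 to 10 rows; each row is the pose to reach, as a shift and turn from the pose commanded when the call began; what a row does not reach only later rows make up. A row lasts 1/8 s, in which the tool goes at most 62.5 mm and 10.7 degrees, less where a joint would pass 70% of its speed; a pose out of reach is approached as far as the arm can. A call with a gripper value outside its range is refused whole. The fingers move at their own pace and stop on an object; "grip_force" is the grip in N (left out, the last holds). Time passes only in rows, so rows that repeat a pose let the fingers close. It gives the time, the measured TCP pose, the force, the opening and the grip force at its end, in the units of the state.
- arm.read_state(): the state, without advancing time (a new reading comes with each control period).
- arm.camera(name): name is "side" or "top"; returns a dict with "color" (400x640x3 uint8, blue, green, red), "z_map" (400x640 float32, m along the optical axis (not along the pixel's ray), 0 where there is no reading), "camera_matrix" (3x3 intrinsics, pixels), "dist" ([k1, k2, p1, p2, k3] as OpenCV has them; the pictures are not rectified), "rvec" (rotation vector, rad) and "tvec" (3), from world to camera coordinates, as OpenCV has them. Camera axes: x right, y down, z forward; pixel columns grow to the right and rows downward; lengths in m; the calibration is good to about 2 mm. A picture is of the moment at which its call begins.
- arm.hand_in(): hands the job in; it is judged then, once.
The state is a dict: "t": time; "qpos": joint angles; "joint_vel": joint speeds; "joint_efforts": joint torques, N m; "position": TCP position; "orientation": TCP orientation; "wrist_force": force on the tool from outside, world axes, zero at the start; "moment": the same for the moment, N m; "gripper_width": finger opening in m; "gripper_force": force on a finger pad.
Only numpy, scipy, OpenCV 4.12 (cv2) and the standard library are available. Lean on these libraries where they do the work, as an engineer would, in place of code of your own. Each camera call takes 0.05 s, during which the arm holds its last target. There are 200 camera calls.

## Working session

There is one attempt and no reset: what is moved stays moved. The work goes in short steps, Python scripts to look and compute and a tool call to move; the robot and the scene stay as the last step left them, time stands still between calls to the robot, and variables do not carry over. Pictures are saved under pics/ and viewed, at most 10 in all, crops included, and the job is handed in when it is done.

Besides the shell and the picture viewer there is one more tool, called after ">>>" as name(argument=value, ...), one argument or row to a line, values as JSON. jog_arm: Moves the arm, as the interface text tells. Its arguments: {"type":"object","properties":{"grip":{"type":"array","items":{"type":"number"}},"translation":{"type":"array","items":{"type":"array","items":{"type":"number"}}},"delta_rot":{"type":"array","items":{"type":"array","items":{"type":"number"}}},"grip_force":{"type":"number"}},"required":["grip","translation","delta_rot"]}

```bash
ls; mkdir -p pics; cat > h.py <<'E'
import numpy as np, cv2
from station import arm
def save(c,n,roi=None,s=1):
    im=c["color"]
    if roi: im=im[roi[1]:roi[3],roi[0]:roi[2]]
    cv2.imwrite("pics/"+n,cv2.resize(im,None,fx=s,fy=s,interpolation=cv2.INTER_CUBIC))
def ray(c,uv):
    n=cv2.undistortPoints(np.array(uv,float).reshape(-1,1,2),c["camera_matrix"],c["dist"]).reshape(-1,2)
    R=cv2.Rodrigues(np.array(c["rvec"],float))[0]; t=np.array(c["tvec"],float).ravel()
    d=np.c_[n,np.ones(len(n))]@R
    return -R.T@t,d
def onz(c,uv,z):
    o,d=ray(c,uv); return o+d*((z-o[2])/d[:,2])[:,None]
def dep(c,uv):
    o,d=ray(c,uv); return np.array([o+di*c["z_map"][int(round(v)),int(round(u))] for di,(u,v) in zip(d,uv)])
def proj(c,P):
    return cv2.projectPoints(np.array(P,float).reshape(-1,1,3),np.array(c["rvec"],float),np.array(c["tvec"],float),c["camera_matrix"],c["dist"])[0].reshape(-1,2)
E
python3 - <<'E'
from h import *
a=arm.camera("top");b=arm.camera("side")
save(a,"top0.png");save(b,"side0.png")
for c in(a,b): print(ray(c,[[320,200]]))
s=arm.read_state();print(s)
E
```

```text
pics
(array([0.32898302, 0.08092071, 1.55930477]), array([[ 0.15197726, -0.01005124, -0.98839993]]))
(array([0.50307916, 0.94771011, 0.88183876]), array([[ 0.02334736, -0.72436339, -0.68925164]]))
{'t': 0.1, 'qpos': array([ 5.49768883e+01,  3.02743231e+01,  8.21496098e+01,  3.10165267e-04,
        6.76907506e+01, -1.02269442e+01]), 'joint_vel': array([ 0.15750487, -0.00929479, -0.17660771,  0.0167934 , -0.04475846,
       -0.0458874 ]), 'joint_efforts': array([-7.26628168e-04, -4.43305886e+01, -1.78585982e+01, -2.10457788e-04,
        3.92184797e-03,  8.32332432e-06]), 'position': array([0.26172823, 0.56687955, 0.24942098]), 'orientation': array([-1.79887189e+02, -2.06439189e-02,  1.55203694e+02]), 'wrist_force': array([-0.40609097,  0.58510874, -0.38013723]), 'moment': array([ 0.03530542,  0.00043212, -0.04517171]), 'gripper_force': 0.0, 'gripper_width': 0.08516815522025074}
```

View pics/top0.png

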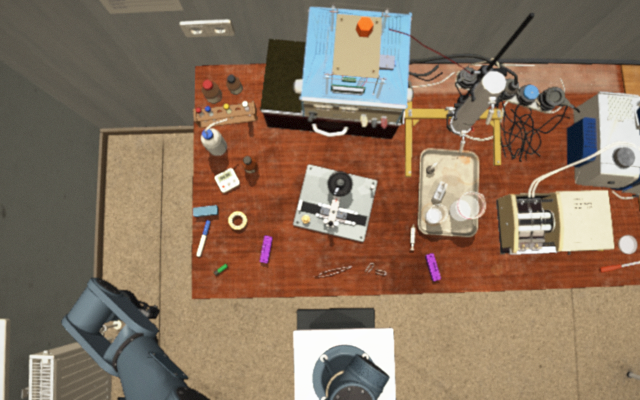

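View pics/side0.png

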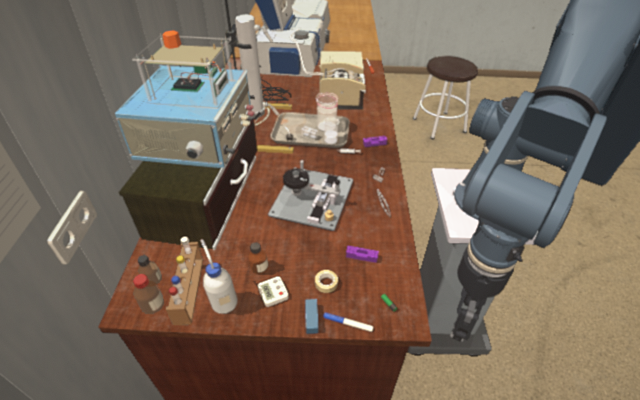

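The top view shows the holder at about (337,202), the wheel at (340,185) and the strap running down to about (333,215). Look-alikes for the cell are the purple blocks at (265,250) and (432,267). Dark round things that could pass for the wheel are the bottle cap at (250,160) and the caps beyond it. The right cell is the clear bar in the holder channel.

```bash
python3 - <<'E'
from h import *
a=arm.camera("top");b=arm.camera("side")
A=cv2.resize(a["color"][158:248,285:387],None,fx=5.5,fy=5.5,interpolation=cv2.INTER_CUBIC)
cv2.imwrite("pics/topc.png",A)
save(b,"sidec.png",(262,155,362,235),6)
# plate by depth-height and greyness
im=a["color"].astype(int); sat=im.max(2)-im.min(2)
m=((sat<30)&(im.max(2)>70)).astype(np.uint8); m[:160]=0;m[245:]=0;m[:,:288]=0;m[:,385:]=0
m=cv2.morphologyEx(m,cv2.MORPH_CLOSE,np.ones((5,5)))
cs=cv2.findContours(m,0,1)[0]; c=max(cs,key=cv2.contourArea)
h=cv2.convexHull(c).reshape(-1,2)
P=onz(a,h,0.014)
r=cv2.minAreaRect((P[:,:2]*1000).astype(np.float32)); print("plate",r, cv2.boxPoints(r))
# wheel: dark mask
d=((im.max(2)<60)).astype(np.uint8); d[:165]=0;d[205:]=0;d[:,:320]=0;d[:,362:]=0
n,l,st,ce=cv2.connectedComponentsWithStats(d); print(st,ce)
for z in(.07,.08): print(onz(a,ce[1:],z))
E
```

```text
plate ((557.553466796875, 15.998992919921875), (236.5232696533203, 209.62522888183594), 75.0949935913086) [[ 425.8485   -71.32395]
 [ 628.4206  -125.24317]
 [ 689.2584   103.32194]
 [ 486.68634  157.24115]]
[[     0      0    640    400 255718]
 [   328    173     24     23    282]] [[319.47733832 199.51712433]
 [340.04964539 183.97163121]]
[[0.60786096 0.00099498 0.07      ]]
[[0.60598843 0.00153165 0.08      ]]
```

View pics/topc.png

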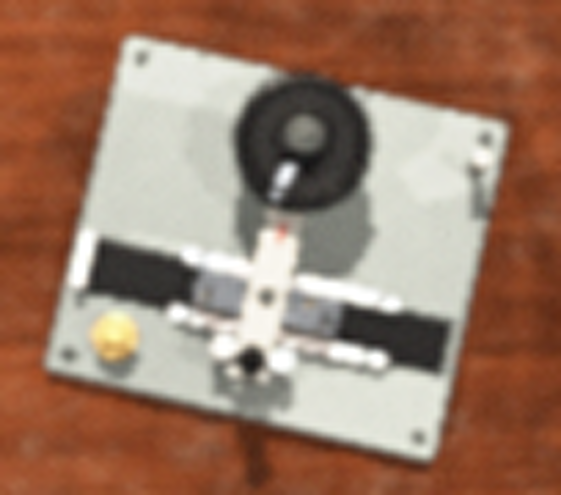

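View pics/sidec.png

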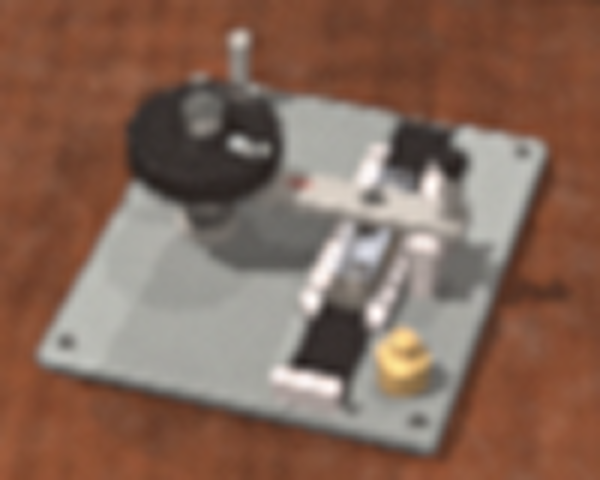

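```bash
cat >> h.py <<'E'
def tri(a,ua,b,ub):
    o1,d1=ray(a,[ua]);o2,d2=ray(b,[ub]);d1=d1[0];d2=d2[0]
    s=np.linalg.lstsq(np.c_[d1,-d2],o2-o1,rcond=None)[0]
    p,q=o1+s[0]*d1,o2+s[1]*d2
    return (p+q)/2,np.linalg.norm(p-q)
E
python3 - <<'E'
from h import *
np.set_printoptions(precision=4,suppress=True)
a=arm.camera("top");b=arm.camera("side")
im=a["color"].astype(int)
print("stud",tri(a,(340.5,182),b,(296.2,173.8)),onz(a,[(340.5,182)],.099),onz(b,[(296.2,173.8)],.099))
print("ball",tri(a,(330.5,223.5),b,(337.8,181.7)),onz(a,[(330.5,223.5)],.09),onz(b,[(337.8,181.7)],.09))
# wheel in side: dark mask -> top ellipse extremes
for c,z in((a,"top"),(b,"side")):
    im=c["color"].astype(int); d=(im.max(2)<62).astype(np.uint8)
    k=np.zeros_like(d)
    if z=="top": k[168:200,322:358]=1
    else: k[160:192,280:311]=1
    d*=k; cs=cv2.findContours(d,0,1)[0]; q=max(cs,key=cv2.contourArea); h=cv2.convexHull(q)
    print(z,cv2.boundingRect(q),cv2.fitEllipse(h),cv2.minEnclosingCircle(h))
    e=cv2.fitEllipse(h)[0]
    print(onz(c,[e],.08),onz(c,[e],.07))
# plate corner estimates in side (crop px): far-left.. near
S=[(38,362),(432,452),(548,147),(140,92)]
S=[(262+x/6,155+y/6) for x,y in S]; print("side corners",onz(b,S,.014))
T=[(130,38),(508,122),(430,462),(45,372)]
T=[(285+x/5.5,158+y/5.5) for x,y in T]; print("top corners",onz(a,T,.014))
# depth map heights around wheel/strap
o,_=ray(a,[(0,0)])
for uv in [(340,178),(333,185),(347,185),(340,182),(334,205),(330,223),(310,185),(360,185)]: print(uv,dep(a,[uv]))
E
```

```text
stud (array([0.6088, 0.0005, 0.089 ]), np.float64(0.003536114515750917)) [[0.6086 0.001  0.099 ]] [[0.6057 0.013  0.099 ]]
ball (array([0.4801, 0.0355, 0.0914]), np.float64(0.0010331145172713507)) [[0.4807 0.0354 0.09  ]] [[0.4795 0.034  0.09  ]]
top (328, 172, 24, 24) ((339.60882568359375, 184.01136779785156), (22.819677352905273, 23.565942764282227), 30.45853042602539) ((339.5, 183.86842346191406), 11.879051208496094)
[[0.6059 0.0029 0.08  ]] [[0.6078 0.0024 0.07  ]]
side (284, 170, 24, 19) ((295.6563415527344, 178.8276824951172), (18.79523277282715, 25.598175048828125), 91.50216674804688) ((295.5, 179.0), 12.175895690917969)
[[0.6079 0.0143 0.08  ]] [[0.6092 0.0026 0.07  ]]
side corners [[ 0.6849  0.1086  0.014 ]
 [ 0.4875  0.1612  0.014 ]
 [ 0.426  -0.0669  0.014 ]
 [ 0.655  -0.1053  0.014 ]]
top corners [[ 0.6849  0.0999  0.014 ]
 [ 0.6282 -0.1255  0.014 ]
 [ 0.4259 -0.0711  0.014 ]
 [ 0.4845  0.1543  0.014 ]]
(340, 178) [[0.6254 0.001  0.0785]]
(333, 185) [[0.6038 0.0237 0.0771]]
(347, 185) [[ 0.6022 -0.0202  0.0799]]
(340, 182) [[0.6084 0.0026 0.1001]]
(334, 205) [[0.5431 0.0215 0.0553]]
(330, 223) [[0.4812 0.0372 0.1011]]
(310, 185) [[0.6173 0.0968 0.0135]]
(360, 185) [[ 0.6133 -0.0675  0.0146]]
```

Stud and ball triangulate to (0.608,0.002) and (0.4805,0.0355). They are 132 mm apart with the ball top at 0.10, which matches the description, so the holder yaw is about -14.7°. The plate itself sits off-centre from the holder origin.

I'll move to the +y side of the wheel, gripper shut, with the tool yaw aligned to the holder.

>>> jog_arm(
  grip=[1,1,1,1,1,1,1,1,1,1],
  translation=[
    [0.035,-0.048,0],
    [0.07,-0.095,0],
    [0.11,-0.145,0],
    [0.145,-0.193,0],
    [0.184,-0.242,0],
    [0.22,-0.29,0],
    [0.258,-0.338,0],
    [0.294,-0.386,0],
    [0.331,-0.435,0],
    [0.368,-0.483,0],
  ],
  delta_rot=[
    [0,0,0.05],
    [0,0,0.1],
    [0,0,0.15],
    [0,0,0.176],
    [0,0,0.176],
    [0,0,0.176],
    [0,0,0.176],
    [0,0,0.176],
    [0,0,0.176],
    [0,0,0.176],
  ],
)

```text
t: 1.55
position: [0.6311, 0.0826, 0.2503]
orientation: [180.0, 0.0, 165.3]
wrist_force: [0.4, 0.7, 0.0]
gripper_width: -0.0001
gripper_force: 0.0
```

```bash
python3 - <<'E'
from h import *
s=arm.read_state();print(s["t"],s["position"],s["orientation"],s["qpos"],s["wrist_force"],s["gripper_width"],arm.tcp_to_tips)
a=arm.camera("top");b=arm.camera("side")
A=a["color"][130:260,265:405]; B=b["color"][60:240,240:420]
A=cv2.resize(A,(431,400));B=cv2.resize(B,(400,400))
# check channel and brass: overlay predicted points
cv2.imwrite("pics/m1.png",cv2.resize(np.hstack([A,B]),(800,385)))
E
```

```text
1.55 [0.63112433 0.08257888 0.25034942] [1.79984883e+02 8.73126262e-03 1.65268646e+02] [-2.59443931e+00  3.11209199e+01  8.03445519e+01  1.39091551e-02
  6.85228143e+01 -7.78681780e+01] [0.40153163 0.7181395  0.02639737] -6.859083533979375e-05 0.019
```

View pics/m1.png

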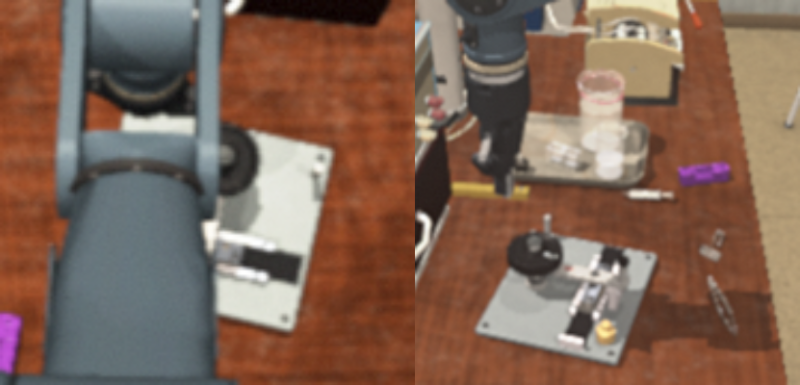

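Fingers are clear, above and left of the wheel. Descending, then closing in until near contact.

>>> jog_arm(
  grip=[1,1,1,1,1,1],
  translation=[
    [0,0,-0.05],
    [0,0,-0.1],
    [0,0,-0.15],
    [0,0,-0.163],
    [-0.005,-0.014,-0.163],
    [-0.009,-0.026,-0.163],
  ],
  delta_rot=[
    [0,0,0],
    [0,0,0],
    [0,0,0],
    [0,0,0],
    [0,0,0],
    [0,0,0],
  ],
)

```text
t: 2.4
position: [0.6222, 0.0574, 0.0894]
orientation: [180.0, 0.2, 165.3]
wrist_force: [-0.8, 0.8, -0.5]
gripper_width: -0.0001
gripper_force: 0.0
```

>>> jog_arm(
  grip=[1,1],
  translation=[
    [-0.001,-0.002,0],
    [-0.001,-0.003,0],
  ],
  delta_rot=[
    [0,0,0],
    [0,0,0],
  ],
)

```text
t: 2.65
position: [0.6207, 0.0548, 0.0888]
orientation: [180.0, 0.1, 165.2]
wrist_force: [0.2, 0.1, 0.8]
gripper_width: 0.0001
gripper_force: 0.0
```

>>> jog_arm(
  grip=[1,1],
  translation=[
    [-0.001,-0.002,0],
    [-0.001,-0.002,0],
  ],
  delta_rot=[
    [0,0,0],
    [0,0,0],
  ],
)

```text
t: 2.9
position: [0.6201, 0.0539, 0.0881]
orientation: [179.9, 0.1, 165.3]
wrist_force: [0.8, 2.0, 3.8]
gripper_width: -0.0002
gripper_force: 1.6
```

```bash
cat > orbit.py <<'E'
from h import *
C=np.array([.608,.002]); yaw=np.radians(-14.7); H=np.array([[np.cos(yaw),-np.sin(yaw)],[np.sin(yaw),np.cos(yaw)]])
def path(Re,hx,hy,n):
    P=[]
    for s,(cx,cy) in zip((90,180,270,0),((-hx,hy),(-hx,-hy),(hx,-hy),(hx,hy))):
        for t in np.radians(np.arange(s,s+91,1)): P.append((cx+Re*np.cos(t),cy+Re*np.sin(t)))
    P=np.array(P+[P[0]]); i=np.argmin(abs(P[:,0])+(P[:,1]<0)); 
    # start at mid of +y face
    P=np.vstack([[0,hy+Re],P[:-1],[0,hy+Re]])
    L=np.r_[0,np.cumsum(np.linalg.norm(np.diff(P,axis=0),axis=1))]
    q=np.linspace(0,L[-1],n+1); return np.c_[np.interp(q,L,P[:,0]),np.interp(q,L,P[:,1])],L[-1]
if __name__=="__main__":
    P,L=path(.037,.011,.0125,24); W=P@H.T+C; print(L)
    for i,w in enumerate(W): print(i,np.round(w,3).tolist())
E
python3 orbit.py
```

```text
0.32647490567668197
0 [0.621, 0.05]
1 [0.607, 0.053]
2 [0.594, 0.053]
3 [0.581, 0.048]
4 [0.571, 0.039]
5 [0.565, 0.027]
6 [0.562, 0.014]
7 [0.558, 0.001]
8 [0.558, -0.012]
9 [0.562, -0.025]
10 [0.571, -0.036]
11 [0.582, -0.042]
12 [0.595, -0.046]
13 [0.609, -0.049]
14 [0.622, -0.049]
15 [0.635, -0.044]
16 [0.645, -0.035]
17 [0.651, -0.023]
18 [0.654, -0.01]
19 [0.658, 0.003]
20 [0.658, 0.016]
21 [0.654, 0.029]
22 [0.645, 0.04]
23 [0.634, 0.046]
24 [0.621, 0.05]
```

>>> jog_arm(
  grip=[1,1,1,1],
  translation=[
    [0.002,-0.003,0],
    [-0.012,0,0],
    [-0.025,0,0],
    [-0.038,-0.005,0],
  ],
  delta_rot=[
    [0,0,0],
    [0,0,0],
    [0,0,0],
    [0,0,0],
  ],
)

```text
t: 3.4
position: [0.5798, 0.0483, 0.0869]
orientation: [-179.9, -0.1, 165.4]
wrist_force: [-0.6, -0.4, -0.8]
gripper_width: -0.0001
gripper_force: 0.0
```

```bash
python3 - <<'E'
from h import *
s=arm.read_state();print(s["t"],s["position"],s["orientation"],s["wrist_force"])
b=arm.camera("side"); save(b,"s2.png",(262,130,372,235),5.5)
E
```

```text
3.4 [0.57983649 0.04831567 0.08692711] [-1.79941735e+02 -8.54334911e-02  1.65370831e+02] [-0.60465506 -0.42349873 -0.81988655]
```

View pics/s2.png

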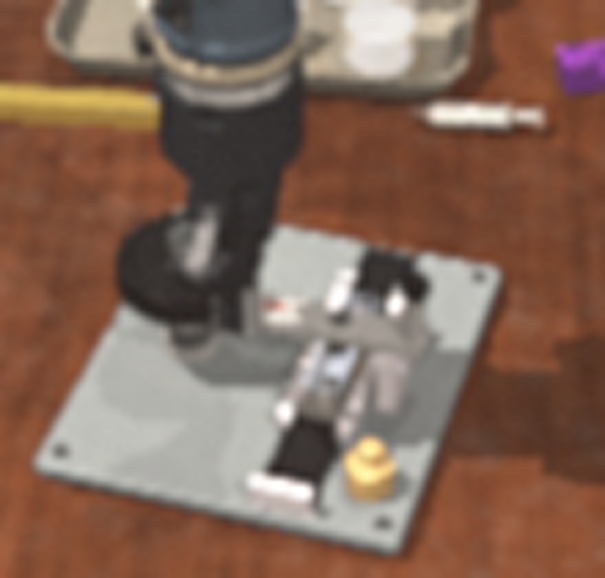

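The wrist force is near zero at this corner, so the finger section there is smaller than I assumed. I'll probe inward here.

>>> jog_arm(
  grip=[1,1],
  translation=[
    [0.002,-0.003,0],
    [0.002,-0.003,0],
  ],
  delta_rot=[
    [0,0,0],
    [0,0,0],
  ],
)

```text
t: 3.7
position: [0.5816, 0.0454, 0.0868]
orientation: [-180.0, -0.3, 165.2]
wrist_force: [-3.9, 1.8, 1.2]
gripper_width: -0.0
gripper_force: 2.2
```

>>> jog_arm(
  grip=[1,1],
  translation=[
    [0.002,-0.003,0],
    [0.002,-0.003,0],
  ],
  delta_rot=[
    [0,0,0],
    [0,0,0],
  ],
)

```text
t: 3.95
position: [0.5817, 0.0442, 0.0865]
orientation: [179.9, -0.5, 165.2]
wrist_force: [-6.6, 7.4, 4.0]
gripper_width: 0.0003
gripper_force: 4.1
```

```bash
python3 - <<'E'
from orbit import *
P,L=path(.037,.004,.012,24); W=P@H.T+C; print(L)
c=np.array([.585,.042])
for i,w in enumerate(W): print(i,np.round(w,3).tolist(),np.round(w-c,3).tolist())
E
```

```text
0.29647490567668194
0 [0.62, 0.049] [0.035, 0.007]
1 [0.608, 0.052] [0.023, 0.01]
2 [0.596, 0.05] [0.011, 0.008]
3 [0.585, 0.044] [0.0, 0.002]
4 [0.577, 0.036] [-0.008, -0.006]
5 [0.571, 0.024] [-0.014, -0.018]
6 [0.568, 0.012] [-0.017, -0.03]
7 [0.565, 0.0] [-0.02, -0.042]
8 [0.564, -0.012] [-0.021, -0.054]
9 [0.567, -0.024] [-0.018, -0.066]
10 [0.574, -0.034] [-0.011, -0.076]
11 [0.584, -0.041] [-0.001, -0.083]
12 [0.596, -0.045] [0.011, -0.087]
13 [0.608, -0.048] [0.023, -0.09]
14 [0.62, -0.046] [0.035, -0.088]
15 [0.631, -0.04] [0.046, -0.082]
16 [0.639, -0.032] [0.054, -0.074]
17 [0.645, -0.02] [0.06, -0.062]
18 [0.648, -0.008] [0.063, -0.05]
19 [0.651, 0.004] [0.066, -0.038]
20 [0.652, 0.016] [0.067, -0.026]
21 [0.649, 0.028] [0.064, -0.014]
22 [0.642, 0.038] [0.057, -0.004]
23 [0.632, 0.045] [0.047, 0.003]
24 [0.62, 0.049] [0.035, 0.007]
```

>>> jog_arm(
  grip=[1,1,1],
  translation=[
    [-0.008,-0.006,0],
    [-0.014,-0.018,0],
    [-0.017,-0.03,0],
  ],
  delta_rot=[
    [0,0,0],
    [0,0,0],
    [0,0,0],
  ],
)

```text
t: 4.32
position: [0.5616, 0.0146, 0.0864]
orientation: [180.0, -0.9, 165.3]
wrist_force: [-11.3, 4.6, 8.0]
gripper_width: 0.0001
gripper_force: 6.1
```

```bash
python3 - <<'E'
from orbit import *
P,L=path(.037,.006,.0105,24); W=P@H.T+C; print(L)
for i,w in enumerate(W): print(i,np.round(w,3).tolist(),np.round(w-[.568,.012],3).tolist())
b=arm.camera("side"); save(b,"s3.png",(262,130,372,235),5.5)
E
```

```text
0.29847490567668206
0 [0.62, 0.048] [0.052, 0.036]
1 [0.608, 0.051] [0.04, 0.039]
2 [0.596, 0.049] [0.028, 0.037]
3 [0.584, 0.044] [0.016, 0.032]
4 [0.575, 0.036] [0.007, 0.024]
5 [0.57, 0.025] [0.002, 0.013]
6 [0.566, 0.013] [-0.002, 0.001]
7 [0.563, 0.001] [-0.005, -0.011]
8 [0.563, -0.011] [-0.005, -0.023]
9 [0.567, -0.023] [-0.001, -0.035]
10 [0.574, -0.033] [0.006, -0.045]
11 [0.584, -0.04] [0.016, -0.052]
12 [0.596, -0.044] [0.028, -0.056]
13 [0.608, -0.047] [0.04, -0.059]
14 [0.62, -0.045] [0.052, -0.057]
15 [0.632, -0.04] [0.064, -0.052]
16 [0.641, -0.032] [0.073, -0.044]
17 [0.646, -0.021] [0.078, -0.033]
18 [0.65, -0.009] [0.082, -0.021]
19 [0.653, 0.003] [0.085, -0.009]
20 [0.653, 0.015] [0.085, 0.003]
21 [0.649, 0.027] [0.081, 0.015]
22 [0.642, 0.037] [0.074, 0.025]
23 [0.632, 0.044] [0.064, 0.032]
24 [0.62, 0.048] [0.052, 0.036]
```

Next: points 7–12, staying pressed round to the -y side.

>>> jog_arm(
  grip=[1,1,1,1,1,1],
  translation=[
    [-0.005,-0.011,0],
    [-0.005,-0.023,0],
    [-0.001,-0.035,0],
    [0.006,-0.045,0],
    [0.016,-0.052,0],
    [0.028,-0.056,0],
  ],
  delta_rot=[
    [0,0,0],
    [0,0,0],
    [0,0,0],
    [0,0,0],
    [0,0,0],
    [0,0,0],
  ],
)

```text
t: 5.12
position: [0.5931, -0.0476, 0.0867]
orientation: [-179.6, -0.4, 165.5]
wrist_force: [-7.3, -14.0, 1.8]
gripper_width: 0.0003
gripper_force: 8.2
```

```bash
python3 - <<'E'
from h import *
s=arm.read_state();print(s["t"],s["position"],s["wrist_force"])
b=arm.camera("side"); 
I=lambda p:cv2.resize(p,None,fx=6,fy=6,interpolation=cv2.INTER_CUBIC)
old=cv2.imread("pics/s3.png"); old=old[100:400,50:400]
new=I(b["color"][150:205,272:335]); old=cv2.resize(old,(378,330))
cv2.imwrite("pics/s4.png",np.hstack([old,new]))
E
```

```text
5.125 [ 0.59313184 -0.04761436  0.08668274] [ -7.29739875 -13.98576296   1.77234783]
```

View pics/s4.png

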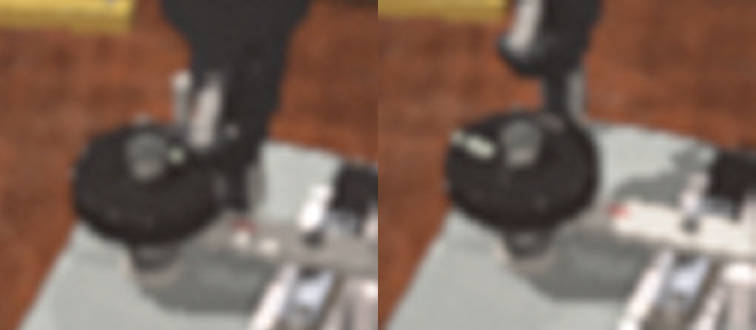

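The wheel turns without slipping much: the white index went from pointing right, at about (175,155) in the left panel, to pointing left at about (470,145) in the right panel. I'll write an index-angle reader.

```bash
cat > idx.py <<'E'
from orbit import *
def idx(c,z):
    g=c["color"].min(2).astype(np.float32); th=np.radians(np.arange(0,360,3)); best=[]
    for t in th:
        d=H@[np.cos(t),np.sin(t)]; P=[[*(C+r*d),z] for r in np.linspace(.018,.034,9)]
        u=proj(c,P).astype(np.float32); v=cv2.remap(g,u[:,0].reshape(1,-1),u[:,1].reshape(1,-1),1); best.append(v.mean())
    b=np.array(best); k=np.argsort(-b)[:6]
    return [(int(np.degrees(th[i])),round(float(b[i]))) for i in k]
E
cat > look.py <<'E'
from idx import *
import sys
s=arm.read_state();print(s["t"],s["position"],s["wrist_force"])
z=float(sys.argv[1])
for n in("side","top"): print(n,idx(arm.camera(n),z))
E
python3 look.py .081
python3 - <<'E'
from idx import *
im=cv2.imread("pics/side0.png"); b=arm.camera("side"); b["color"]=im; print("start side",idx(b,.08))
a=arm.camera("top"); a["color"]=cv2.imread("pics/top0.png"); print("start top",idx(a,.08))
E
```

```text
5.175 [ 0.59656341 -0.04894779  0.08704629] [ -3.86789473 -13.23500881  -1.7532128 ]
side [(0, 138), (357, 137), (3, 133), (354, 128), (6, 126), (351, 115)]
top [(354, 110), (357, 109), (351, 109), (0, 109), (294, 108), (348, 108)]
start side [(165, 136), (168, 135), (162, 132), (171, 129), (159, 125), (174, 117)]
start top [(165, 190), (162, 187), (168, 177), (159, 171), (171, 150), (156, 144)]
```

Start index was 165° (joint -0.26 rad, as described). It now reads about 358°, so the joint is near 3.1 rad and about 9.3 rad remain. Continuing.

>>> jog_arm(
  grip=[1,1,1,1,1,1,1,1,1,1],
  translation=[
    [0.012,-0.003,0],
    [0.024,-0.001,0],
    [0.036,0.004,0.001],
    [0.045,0.012,0.001],
    [0.05,0.023,0.001],
    [0.054,0.035,0.001],
    [0.057,0.047,0.001],
    [0.057,0.059,0.002],
    [0.053,0.071,0.002],
    [0.046,0.081,0.002],
  ],
  delta_rot=[
    [0,0,0],
    [0,0,0],
    [0,0,0],
    [0,0,0],
    [0,0,0],
    [0,0,0],
    [0,0,0],
    [0,0,0],
    [0,0,0],
    [0,0,0],
  ],
)

```text
t: 6.62
position: [0.6501, 0.0374, 0.0911]
orientation: [179.8, 1.0, 165.2]
wrist_force: [8.0, 4.4, -1.5]
gripper_width: -0.0005
gripper_force: 4.0
```

```bash
python3 look.py .083
```

```text
6.625 [0.65009086 0.03739964 0.09106203] [ 8.02414211  4.41958044 -1.46034001]
side [(201, 102), (198, 100), (195, 97), (204, 97), (192, 95), (189, 87)]
top [(312, 123), (309, 122), (315, 122), (306, 121), (318, 119), (303, 117)]
```

>>> jog_arm(
  grip=[1,1,1,1,1,1,1,1,1,1],
  translation=[
    [-0.01,0.007,0],
    [-0.022,0.011,0],
    [-0.034,0.014,0],
    [-0.046,0.012,0],
    [-0.058,0.007,0.001],
    [-0.067,-0.001,0.001],
    [-0.072,-0.012,0.001],
    [-0.076,-0.024,0.001],
    [-0.079,-0.036,0.001],
    [-0.079,-0.048,0.001],
  ],
  delta_rot=[
    [0,0,0],
    [0,0,0],
    [0,0,0],
    [0,0,0],
    [0,0,0],
    [0,0,0],
    [0,0,0],
    [0,0,0],
    [0,0,0],
    [0,0,0],
  ],
)

```text
t: 7.98
position: [0.5608, -0.0105, 0.0898]
orientation: [-180.0, -0.3, 165.3]
wrist_force: [-3.0, 1.4, 0.2]
gripper_width: -0.0001
gripper_force: 1.4
```

```bash
python3 look.py .085; python3 - <<'E'
from h import *
b=arm.camera("side"); save(b,"s5.png",(262,140,362,225),6)
E
```

```text
7.975 [ 0.56080942 -0.01048229  0.08984889] [-2.98040582  1.40656082  0.22628438]
side [(29, 151), (33, 149), (27, 146), (36, 144), (39, 134), (24, 131)]
top [(6, 136), (3, 136), (0, 136), (357, 136), (9, 136), (12, 135)]
```

View pics/s5.png

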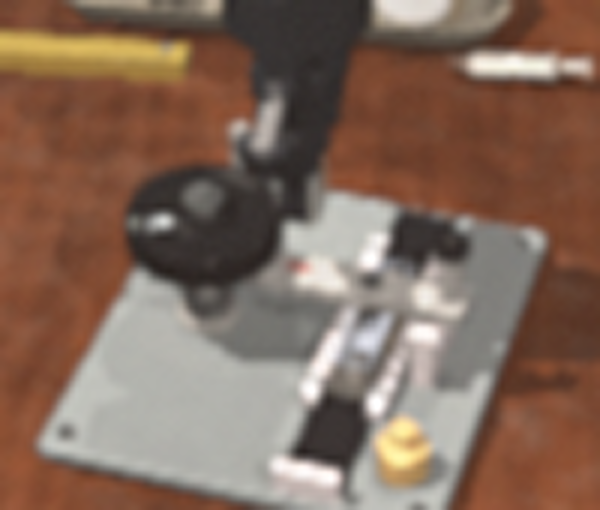

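Index about 31°, so the joint is near 9.97 rad, and the strap is still over the cell. About 2.3 rad more.

>>> jog_arm(
  grip=[1,1,1,1,1,1,1],
  translation=[
    [0.004,-0.012,0.001],
    [0.011,-0.022,0.001],
    [0.021,-0.029,0.001],
    [0.033,-0.033,0.001],
    [0.045,-0.036,0.001],
    [0.057,-0.034,0.001],
    [0.057,-0.034,0.001],
  ],
  delta_rot=[
    [0,0,0],
    [0,0,0],
    [0,0,0],
    [0,0,0],
    [0,0,0],
    [0,0,0],
    [0,0,0],
  ],
)

```text
t: 9.0
position: [0.6253, -0.0493, 0.0919]
orientation: [-179.7, 0.7, 165.3]
wrist_force: [3.6, -9.3, -2.9]
gripper_width: -0.0002
gripper_force: 4.2
```

```bash
python3 look.py .086
```

```text
9.0 [ 0.62526345 -0.0493205   0.0919403 ] [ 3.57850898 -9.26133879 -2.92797651]
side [(153, 156), (156, 155), (150, 149), (159, 147), (147, 137), (162, 132)]
top [(18, 142), (14, 141), (12, 140), (9, 139), (21, 139), (6, 138)]
```

Joint is about 12.1 rad (two turns). I'll retreat, rise, cross over and come down on the +y side of the pin.

>>> jog_arm(
  grip=[1,1,1,1,1,1,1,1,1,1],
  translation=[
    [0.008,-0.025,0],
    [0.008,-0.025,0.05],
    [0.008,-0.025,0.09],
    [-0.03,0.01,0.09],
    [-0.065,0.045,0.09],
    [-0.1,0.08,0.09],
    [-0.132,0.11,0.09],
    [-0.132,0.11,0.09],
    [-0.132,0.11,0.04],
    [-0.132,0.11,-0.003],
  ],
  delta_rot=[
    [0,0,0],
    [0,0,0],
    [0,0,0],
    [0,0,0],
    [0,0,0],
    [0,0,0],
    [0,0,0],
    [0,0,0],
    [0,0,0],
    [0,0,0],
  ],
)

```text
t: 10.35
position: [0.4916, 0.0641, 0.0879]
orientation: [180.0, 0.4, 165.2]
wrist_force: [-0.1, 0.5, -0.1]
gripper_width: -0.0003
gripper_force: 0.0
```

```bash
python3 look.py .086; python3 - <<'E'
from orbit import *
b=arm.camera("side"); save(b,"s6.png",(262,130,372,225),6)
S=np.array([.608,.002])
for ph in (0,15,30,45,60,75,85,95):
    p=np.radians(ph); pin=132e-3*np.array([-np.cos(p),-np.sin(p)]); t=np.array([np.sin(p),-np.cos(p)])
    e=np.array([-t[0]*.0065,-t[1]*.0115]); e=e   # ellipse-like finger support
    w=S+H@(pin-t*.006+e); print(ph,np.round(w,3),np.round(S+H@pin,3))
E
```

```text
10.35 [0.4916089  0.06409315 0.08787925] [-0.13194607  0.49344577 -0.09269626]
side [(153, 155), (156, 153), (150, 148), (159, 145), (147, 137), (162, 131)]
top [(153, 189), (150, 183), (156, 178), (147, 161), (159, 153), (144, 131)]
0 [0.485 0.052] [0.48  0.035]
15 [0.477 0.018] [0.476 0.001]
30 [ 0.478 -0.017] [ 0.481 -0.033]
45 [ 0.489 -0.05 ] [ 0.494 -0.065]
60 [ 0.507 -0.081] [ 0.515 -0.092]
75 [ 0.532 -0.105] [ 0.543 -0.113]
85 [ 0.552 -0.118] [ 0.564 -0.122]
95 [ 0.573 -0.126] [ 0.586 -0.128]
```

View pics/s6.png

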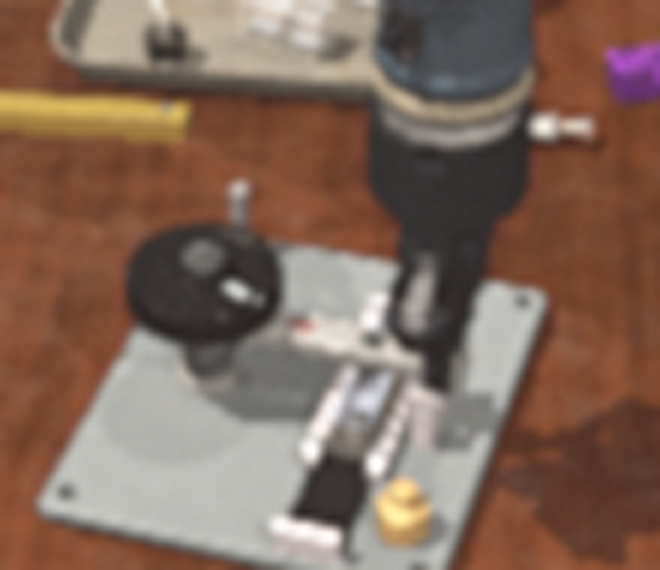

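Index reads about 153° in both views (joint about 12.1 rad), and the finger stands on the +y side of the pin. Sweeping the strap.

>>> jog_arm(
  grip=[1,1,1,1,1,1,1,1,1,1],
  translation=[
    [-0.003,-0.013,0],
    [-0.008,-0.03,0],
    [-0.011,-0.047,0],
    [-0.012,-0.065,0],
    [-0.01,-0.082,0],
    [-0.005,-0.099,0],
    [0.001,-0.115,0],
    [0.01,-0.131,0],
    [0.019,-0.146,0],
    [0.031,-0.158,0],
  ],
  delta_rot=[
    [0,0,0],
    [0,0,0],
    [0,0,0],
    [0,0,0],
    [0,0,0],
    [0,0,0],
    [0,0,0],
    [0,0,0],
    [0,0,0],
    [0,0,0],
  ],
)

```text
t: 11.75
position: [0.5197, -0.0936, 0.0882]
orientation: [180.0, -0.0, 165.3]
wrist_force: [-1.0, 1.2, -0.2]
gripper_width: 0.0
gripper_force: 0.3
```

```bash
cat > strap.py <<'E'
from idx import *
# strap angle & wheel idx from side/top, ball as dark blob at z~.097 on the 132 mm circle
def ball(c):
    g=c["color"].max(2).astype(np.float32); r=[]
    for ph in range(-5,101,3):
        p=np.radians(ph); w=C+H@(.132*np.array([-np.cos(p),-np.sin(p)])); u=proj(c,[[*w,.096]])[0]
        r.append((round(float(cv2.getRectSubPix(g,(3,3),tuple(map(float,u))).mean())),ph))
    return sorted(r)[:5]
for n in("side","top"):
    c=arm.camera(n); print(n,idx(c,.086)[:3],"ball",ball(c))
s=arm.read_state(); print(s["t"],s["position"],s["wrist_force"])
E
python3 strap.py
```

```text
side [(153, 145), (156, 143), (150, 139)] ball [(47, 64), (49, 67), (53, 70), (62, 73), (65, 61)]
top [(153, 189), (150, 183), (156, 177)] ball [(62, 64), (78, 61), (81, 67), (86, 31), (89, 73)]
11.85 [ 0.52164957 -0.09455644  0.08847067] [-0.25318571  0.17732796 -0.62323384]
```

>>> jog_arm(
  grip=[1,1,1,1,1,1],
  translation=[
    [0.013,-0.012,0],
    [0.023,-0.019,0],
    [0.033,-0.025,0],
    [0.04,-0.028,0],
    [0.047,-0.031,0],
    [0.05,-0.032,0],
  ],
  delta_rot=[
    [0,0,0],
    [0,0,0],
    [0,0,0],
    [0,0,0],
    [0,0,0],
    [0,0,0],
  ],
)

```text
t: 12.6
position: [0.5641, -0.1226, 0.0874]
orientation: [179.9, -0.8, 165.3]
wrist_force: [-10.1, 2.6, 6.4]
gripper_width: -0.0001
gripper_force: 5.7
```

```bash
python3 strap.py
```

```text
side [(153, 150), (156, 146), (150, 145)] ball [(52, 88), (53, 91), (54, 94), (57, 85), (78, 25)]
top [(180, 105), (177, 105), (183, 105)] ball [(65, 100), (70, 88), (76, 85), (82, 82), (85, 79)]
12.7 [ 0.56371675 -0.12251075  0.08745744] [-10.44707631   1.60289493   4.49993954]
```

Strap is against its stop (ball at about 91°, 10 N reaction). Retreating and going to the channel's open end.

>>> jog_arm(
  grip=[1,1,1,1,1,1,1],
  translation=[
    [-0.03,0.008,0],
    [-0.03,0.008,0.05],
    [-0.03,0.008,0.09],
    [-0.055,0.035,0.09],
    [-0.072,0.058,0.09],
    [-0.072,0.058,0.09],
    [-0.072,0.058,0.04],
  ],
  delta_rot=[
    [0,0,0],
    [0,0,0],
    [0,0,0],
    [0,0,0],
    [0,0,0],
    [0,0,0],
    [0,0,0],
  ],
)

```text
t: 13.58
position: [0.5019, -0.0684, 0.131]
orientation: [-179.9, 0.8, 165.3]
wrist_force: [0.3, 0.1, -1.2]
gripper_width: -0.0001
gripper_force: 0.0
```

```bash
python3 strap.py; python3 - <<'E'
from orbit import *
a=arm.camera("top");b=arm.camera("side")
O=C-H@[.04,0]
T=[(285+x/5.5,158+y/5.5) for x,y in [(95,265),(448,345),(196,283),(340,318)]]
print("floor ends/cell ends holder", [np.round(H.T@(w[:2]-O),4) for w in np.r_[onz(a,T[:2],.016),onz(a,T[2:],.038)]])
for n,c in(("a",a),("b",b)):
    u=proj(c,[[*(O+H@[-.05,y]),.016] for y in(.106,-.11)]+[[*(O+H@[-.05,-.095]),.05]]); print(n,np.round(u,1).tolist())
A=cv2.resize(a["color"][150:250,285:395],None,fx=3.6,fy=3.6);B=cv2.resize(b["color"][140:240,262:372],None,fx=3.6,fy=3.6)
cv2.imwrite("pics/m7.png",np.hstack([A,B]))
E
```

```text
side [(153, 152), (156, 150), (150, 146)] ball [(56, 91), (64, 94), (83, 88), (89, 97), (97, 100)]
top [(153, 188), (150, 182), (156, 177)] ball [(62, 34), (63, 55), (72, 37), (75, 58), (80, 31)]
13.675 [ 0.49546063 -0.06645483  0.12495382] [-0.25716197 -0.14660273  0.43404934]
floor ends/cell ends holder [array([-0.0496,  0.1021]), array([-0.0478, -0.112 ]), array([-0.0491,  0.0409]), array([-0.0498, -0.0455])]
a [[301.1, 206.0], [365.7, 221.2], [362.2, 219.0]]
b [[313.7, 220.8], [333.1, 175.6], [332.2, 170.5]]
```

View pics/m7.png

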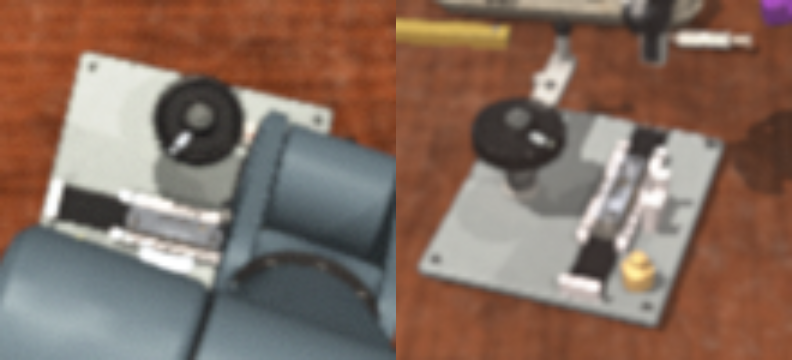

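The strap points along -y behind the wheel. The cell is still in place, with its ends at y = +41 and -45 mm and the channel at x = -49 mm, which matches the description. Descending and pushing.

>>> jog_arm(
  grip=[1,1,1,1,1],
  translation=[
    [0,0,-0.04],
    [0,0,-0.08],
    [0,0,-0.08],
    [0.004,0.015,-0.08],
    [0.008,0.03,-0.08],
  ],
  delta_rot=[
    [0,0,0],
    [0,0,0],
    [0,0,0],
    [0,0,0],
    [0,0,0],
  ],
)

```text
t: 14.4
position: [0.5068, -0.036, 0.0503]
orientation: [-180.0, 0.2, 165.3]
wrist_force: [1.0, 0.1, 0.7]
gripper_width: 0.0002
gripper_force: 0.0
```

>>> jog_arm(
  grip=[1,1,1,1,1,1,1,1,1,1],
  translation=[
    [0.001,0.004,0],
    [0.002,0.008,0],
    [0.004,0.014,0],
    [0.005,0.02,0],
    [0.007,0.026,0],
    [0.008,0.032,0],
    [0.01,0.038,0],
    [0.012,0.044,0],
    [0.013,0.05,0],
    [0.015,0.056,0],
  ],
  delta_rot=[
    [0,0,0],
    [0,0,0],
    [0,0,0],
    [0,0,0],
    [0,0,0],
    [0,0,0],
    [0,0,0],
    [0,0,0],
    [0,0,0],
    [0,0,0],
  ],
)

```text
t: 15.65
position: [0.5206, 0.0188, 0.049]
orientation: [-180.0, 0.1, 165.3]
wrist_force: [-1.1, -3.3, 5.8]
gripper_width: 0.0001
gripper_force: 3.0
```

```bash
cat > cell.py <<'E'
from orbit import *
s=arm.read_state(); O=C-H@[.04,0]; print(s["t"],s["position"],s["wrist_force"],"tcp in holder",np.round(H.T@(s["position"][:2]-O),4))
E
python3 cell.py
```

```text
15.65 [0.52059421 0.01877182 0.0489864 ] [-1.09101349 -3.26889861  5.80238983] tcp in holder [-0.0488 -0.006 ]
```

```bash
cat >> cell.py <<'E'
c=arm.camera("side"); a=arm.camera("top")
P=[]; R=[]
for n,c in(("side",c),("top",a)):
    uv=[(u,v) for v in range(150,245) for u in range(262,372)]
    o,d=ray(c,uv); z=np.array([c["z_map"][v,u] for u,v in uv]); W=o+d*z[:,None]; W=W[z>0]
    L=(W[:,:2]-O)@H
    for y in np.arange(-.05,.12,.01):
        k=(abs(L[:,0]+.05)<.009)&(abs(L[:,1]-y)<.005); k2=W[k,2]
        R.append((n,round(y,3),int(k.sum()),np.round(np.median(k2)*1000,0) if k.any() else None))
for n in("side","top"): print(n,[(int(y*1000),z) for m,y,k,z in R if m==n])
E
python3 cell.py
```

```text
15.65 [0.52059421 0.01877182 0.0489864 ] [-1.09101349 -3.26889861  5.80238983] tcp in holder [-0.0488 -0.006 ]
side [(-50, np.float64(16.0)), (-40, np.float64(18.0)), (-30, np.float64(16.0)), (-20, np.float64(18.0)), (-10, np.float64(17.0)), (0, np.float64(52.0)), (10, np.float64(46.0)), (20, np.float64(194.0)), (30, np.float64(159.0)), (40, np.float64(111.0)), (50, np.float64(120.0)), (60, np.float64(38.0)), (70, np.float64(39.0)), (80, np.float64(38.0)), (90, np.float64(28.0)), (100, np.float64(30.0)), (110, np.float64(20.0))]
top [(-50, np.float64(397.0)), (-40, np.float64(365.0)), (-30, np.float64(364.0)), (-20, np.float64(364.0)), (-10, np.float64(364.0)), (0, np.float64(365.0)), (10, np.float64(365.0)), (20, np.float64(364.0)), (30, np.float64(365.0)), (40, np.float64(394.0)), (50, np.float64(366.0)), (60, np.float64(347.0)), (70, None), (80, None), (90, None), (100, None), (110, None)]
```

>>> jog_arm(
  grip=[1,1],
  translation=[
    [0.001,0.004,0],
    [0.001,0.004,0],
  ],
  delta_rot=[
    [0,0,0],
    [0,0,0],
  ],
)

```text
t: 16.0
position: [0.5214, 0.0233, 0.0485]
orientation: [-180.0, 0.0, 165.3]
wrist_force: [0.2, -3.3, 4.4]
gripper_width: 0.0003
gripper_force: 1.9
```

```bash
python3 cell.py
```

```text
16.0 [0.52138122 0.02326286 0.04854409] [ 0.23463016 -3.2966078   4.3602461 ] tcp in holder [-0.0492 -0.0014]
side [(-50, np.float64(18.0)), (-40, np.float64(18.0)), (-30, np.float64(17.0)), (-20, np.float64(16.0)), (-10, np.float64(16.0)), (0, np.float64(45.0)), (10, np.float64(49.0)), (20, np.float64(41.0)), (30, np.float64(177.0)), (40, np.float64(128.0)), (50, np.float64(123.0)), (60, np.float64(116.0)), (70, np.float64(38.0)), (80, np.float64(38.0)), (90, np.float64(34.0)), (100, np.float64(28.0)), (110, np.float64(21.0))]
top [(-50, np.float64(402.0)), (-40, np.float64(364.0)), (-30, np.float64(364.0)), (-20, np.float64(364.0)), (-10, np.float64(363.0)), (0, np.float64(364.0)), (10, np.float64(363.0)), (20, np.float64(365.0)), (30, np.float64(363.0)), (40, np.float64(391.0)), (50, np.float64(390.0)), (60, np.float64(358.0)), (70, None), (80, None), (90, None), (100, None), (110, None)]
```

The cell lies flat (top at 38 mm) and moves with the finger. The last 10 mm go slowly to the stop.

>>> jog_arm(
  grip=[1,1,1,1],
  translation=[
    [0.001,0.003,0],
    [0.001,0.005,0],
    [0.002,0.008,0],
    [0.002,0.008,0],
  ],
  delta_rot=[
    [0,0,0],
    [0,0,0],
    [0,0,0],
    [0,0,0],
  ],
)

```text
t: 16.6
position: [0.523, 0.0317, 0.0483]
orientation: [180.0, -0.0, 165.3]
wrist_force: [-0.6, -2.3, 4.2]
gripper_width: 0.0005
gripper_force: 1.8
```

>>> jog_arm(
  grip=[1,1,1],
  translation=[
    [0.001,0.002,0],
    [0.001,0.003,0],
    [0.001,0.003,0],
  ],
  delta_rot=[
    [0,0,0],
    [0,0,0],
    [0,0,0],
  ],
)

```text
t: 16.98
position: [0.5239, 0.0337, 0.0483]
orientation: [-179.9, -0.0, 165.3]
wrist_force: [-2.6, -6.4, 5.1]
gripper_width: -0.0003
gripper_force: 4.1
```

>>> jog_arm(
  grip=[1,1,1],
  translation=[
    [0,0.002,0],
    [0.001,0.003,0],
    [0.001,0.003,0],
  ],
  delta_rot=[
    [0,0,0],
    [0,0,0],
    [0,0,0],
  ],
)

```text
t: 17.35
position: [0.5241, 0.0343, 0.0483]
orientation: [-179.7, -0.1, 165.5]
wrist_force: [-3.1, -18.2, 6.0]
gripper_width: -0.0003
gripper_force: 9.6
```

```bash
python3 cell.py
```

```text
17.35 [0.52407501 0.03432873 0.04829822] [ -3.07999411 -18.18577954   6.00657798] tcp in holder [-0.0494  0.01  ]
side [(-50, np.float64(16.0)), (-40, np.float64(16.0)), (-30, np.float64(16.0)), (-20, np.float64(18.0)), (-10, np.float64(19.0)), (0, np.float64(16.0)), (10, np.float64(49.0)), (20, np.float64(51.0)), (30, np.float64(41.0)), (40, np.float64(187.0)), (50, np.float64(143.0)), (60, np.float64(109.0)), (70, np.float64(119.0)), (80, np.float64(38.0)), (90, np.float64(39.0)), (100, np.float64(38.0)), (110, np.float64(22.0))]
top [(-50, np.float64(356.0)), (-40, np.float64(409.0)), (-30, np.float64(382.0)), (-20, np.float64(364.0)), (-10, np.float64(363.0)), (0, np.float64(363.0)), (10, np.float64(363.0)), (20, np.float64(364.0)), (30, np.float64(363.0)), (40, np.float64(364.0)), (50, np.float64(366.0)), (60, np.float64(390.0)), (70, np.float64(358.0)), (80, None), (90, None), (100, None), (110, None)]
```

Firmly against the stop: the force rose to 18 N with no travel, and the cell top reaches y of about 105 mm. Backing off and lifting clear.

>>> jog_arm(
  grip=[1,1,1,1,1,1,1,1],
  translation=[
    [-0.003,-0.01,0],
    [-0.008,-0.03,0],
    [-0.009,-0.035,0.02],
    [-0.009,-0.035,0.07],
    [-0.009,-0.035,0.12],
    [-0.03,-0.035,0.17],
    [-0.08,-0.04,0.17],
    [-0.08,-0.04,0.17],
  ],
  delta_rot=[
    [0,0,0],
    [0,0,0],
    [0,0,0],
    [0,0,0],
    [0,0,0],
    [0,0,0],
    [0,0,0],
    [0,0,0],
  ],
)

```text
t: 18.45
position: [0.4401, -0.001, 0.2179]
orientation: [179.9, -0.3, 165.3]
wrist_force: [0.5, 0.7, 0.2]
gripper_width: 0.0002
gripper_force: 0.0
```

```bash
python3 cell.py; python3 strap.py
```

```text
18.45 [ 0.4401123  -0.00099127  0.21788306] [0.50436442 0.65824277 0.18990191] tcp in holder [-0.1216 -0.0455]
side [(-50, np.float64(17.0)), (-40, np.float64(16.0)), (-30, np.float64(17.0)), (-20, np.float64(17.0)), (-10, np.float64(16.0)), (0, np.float64(16.0)), (10, None), (20, np.float64(38.0)), (30, np.float64(38.0)), (40, np.float64(38.0)), (50, np.float64(35.0)), (60, np.float64(31.0)), (70, np.float64(40.0)), (80, np.float64(38.0)), (90, np.float64(38.0)), (100, np.float64(37.0)), (110, np.float64(23.0))]
top [(-50, None), (-40, None), (-30, None), (-20, None), (-10, np.float64(17.0)), (0, None), (10, None), (20, np.float64(41.0)), (30, np.float64(39.0)), (40, np.float64(38.0)), (50, np.float64(35.0)), (60, np.float64(28.0)), (70, np.float64(24.0)), (80, np.float64(36.0)), (90, np.float64(38.0)), (100, np.float64(38.0)), (110, np.float64(30.0))]
side [(153, 152), (156, 150), (150, 145)] ball [(57, 91), (65, 94), (87, 88), (88, 97), (96, 100)]
top [(153, 189), (150, 184), (156, 178)] ball [(41, 91), (59, 94), (78, 64), (78, 67), (84, 70)]
18.65 [ 0.4462769  -0.00257655  0.21810385] [1.20329748 0.09076534 0.36180823]
```

Final readings agree: cell flat from y of about 20 to 105 mm, strap at about 91°, wheel at about 12.1 rad, arm clear.

```bash
python3 -c "
from station import arm; print(arm.hand_in())"
```

```text
the job is handed in; nothing more can be done
None
```

The job is handed in (no verdict came back): the handwheel is two turns loose (about 12.1 rad), the strap is against its stop (about 91°), the cell lies flat against the end stop, and the arm is clear of everything.

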